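Pull-test a cart coupler, then unlatch it and hold it off its ball

TASK

Check the blue stock-cart coupler on its bench stand. First, with the coupler latched on the ball, draw the orange grip of the sprung gauge straight out of the tongue's tail until the green ring on its rod is fully out and the red ring is still hidden, keep it there for about a second and let the gauge run all the way home. Then squeeze the red latch grip fully across to the blue grip, lift the coupler straight up about 8 cm off the ball, and finish still holding it there, level and still above the ball; leave the other things on the worktop where they are.

Things in the scene. Friction and masses are not known exactly. Their poses are not given: they have to be found in the camera images.
- stand: grey stand plate 150x80x10 mm fixed to the worktop with a steel ball on a neck and a grey saddle under the tongue (saddle 62 mm from the ball toward its -x). Origin on the worktop under the ball; the plate reaches from x=-105 to +45 mm, y=+-40. Its +x axis points from the saddle to the ball: the tongue's tail points along its -x
- ball (a point): centre of the ball, 48 mm above the worktop; ball diameter 32 mm, flat collar of 26 mm diameter under it that the latch fork grips
- coupler: loose blue coupler with aluminium tongue stub, latch and gauge, about 0.37 kg, balance point 11 mm behind the ball. Origin in its cup, at the ball's centre when seated; axes then as the stand's (x along the tongue, tail to -x; z up). Housing 48x48 mm, deck 20 mm above the origin, two upright grip plates on it. 1.5 mm of play on the ball; it comes off straight up, 40 mm clears the ball
- blue_grip (a point): middle of the outer face of the fixed blue grip plate, at y=-22 mm in the coupler, 46 mm above its origin; the plate is 34 mm long in x, 6 mm thick and spans 28 to 64 mm above the origin. Below it a 16 mm wide steel latch bar, top 26 mm above the origin, sticks out to y=-38 (-50 squeezed): keep fingertips more than 28 mm above the origin
- red_grip (a point): middle of the outer face of the red latch grip plate, at y=+34 mm in the coupler when latched, +22 when fully squeezed (56 mm over both plates, 44 mm squeezed), 46 mm above the origin; same size as the blue plate. It moves with the latch
- cup (a point): point in the coupler at its origin; coincides with the ball's centre when seated
- squeeze_point (a point): point midway between the grip plates' outer faces when squeezed, 52 mm above the coupler's origin (about 100 mm above the worktop): where the middle of the finger pads should be, fingers closing along the coupler's y
- latch_slide (a joint): latch travel in m: 0 latched (fork under the ball's collar), 0.012 fully squeezed against its stop, red grip moved toward the blue one (along the coupler's -y). Free of the ball beyond about 0.009. Spring 5 N at 0, 9 N at 0.012; it springs back when released
- gauge_slide (a joint): gauge pull in m: 0 home, end stop at 0.045. It grows as the orange grip is drawn away from the ball, along the coupler's -x. The green ring starts to show at 0.018 and is fully out at 0.027; the red ring starts to show at 0.035. Spring 3 N at home, about 9 N at 0.031; it springs home when released
- gauge_grip (a point): grip point on the orange pull grip of the gauge, 123 mm behind the ball along the tongue when home, 24 mm above the coupler's origin (72 mm above the worktop), 10 mm below the grip's top; it moves with the grip. The grip is an upright block 14 mm in x, 16 mm in y (pinch it across y from above), 42 to 82 mm above the worktop
- vial_cream: screw-cap sample vial with blue cap and cream contents, 36 mm wide, 65 tall; origin at its foot; leave it alone
- vial_green: screw-cap sample vial with white cap and a green band, 31 mm wide, 66 tall; origin at its foot; leave it alone
- carton_plum: small pale blue folding carton, 50x34x80 mm, standing; origin at its foot; leave it alone
- carton_tan: small white and orange folding carton, 60x30x78 mm, standing; origin at its foot; leave it alone
- marker_purple: black felt marker with a purple cap end, 134 mm long, 15 thick, lying; origin under its middle; leave it alone
- radio: black hand radio lying on its back, 151x58x31 mm; origin under its middle; leave it alone
Things that resemble listed ones, but are neither listed nor needed, are in the scene too. What is shaped like the stand but brown is not meant.

How it is judged (in metres and radians):
On the way, in this order (a step that is already met when the one before it is completed fails the run):
1. gauge drawn out with the green ring out and the red ring hidden, coupler still latched on the ball (value of joint gauge_slide between 0.025 and 0.037 m and value of joint latch_slide below 0.004 m and z of cup in the frame of ball below 0.01 m), for 0.5 s.
2. gauge back home, coupler still on the ball (value of joint gauge_slide below 0.004 m and z of cup in the frame of ball below 0.01 m), for 0.1 s.
3. latch squeezed open while the coupler is still on the ball (value of joint latch_slide above 0.009 m and z of cup in the frame of ball below 0.01 m), for 0.1 s.
4. coupler raised off the ball and held (z of cup in the frame of ball between 0.05 and 0.14 m and horizontal distance between cup and ball below 0.05 m and angle between coupler's own z axis and vertical below 0.35 rad and contact force between the fingers and coupler above 1 N and contact force between coupler and stand below 0.1 N and linear speed of coupler below 0.04 m/s and value of joint gauge_slide below 0.006 m), for 0.2 s.
At the end, for the whole second after the job is handed in: The fingers hold the coupler (over 1 N), still (under 4 cm/s) and level (within 0.35 rad), its cup 5 to 14 cm above the ball's centre and within 5 cm of it sideways, nothing of it touching the stand, gauge home (under 6 mm) (all of step 4); the arm keeps its last pose, push and grip.
It fails at once if the gauge is drawn past its red ring (value of joint gauge_slide above 0.041 m).
It fails at once if another thing on the worktop is displaced by more than 3 cm or tipped over (distance of any of vial_cream, vial_green, carton_plum, carton_tan, marker_purple, radio from where it was at the start of the episode above 0.03 m or angle between any of vial_cream, vial_green, carton_plum, carton_tan, marker_purple, radio's own z axis and vertical above 0.5 rad).
It also fails if it takes over 51 s, if anything falls off the work surface, if the arm or the gripper's body presses on something with over 40 N, if the wrist force passes 120 N, or if a joint passes its speed limit or range.

ROBOT

A 6-joint arm with a two-finger parallel gripper is mounted at the origin on a cart in front of the work surface, level with it; the furniture and walls round the work are solid. World frame = base frame: x ahead of the robot, y to its left, z up, the work surface at z = 0. Lengths are in mm, angles in rad, forces in N, time in s.
With the tool pointing down it reaches from about 350 to 975 mm from the base axis. Payload 7.1 kg.
Tool frame: the origin (TCP) lies between the finger pads; the fingertips stand 19 mm ahead of it and the grasp point (between the pads) is the TCP (ctrl.tcp_to_tips is the distance from the TCP to the fingertips, in mm); z points along the fingers, y is the line along which they close (so a half turn about z gives the same grasp; the last joint's range is limited). The gripper opens to 88 mm and grips with 3 to 60 N. Pads are 20 mm wide; open, the fingers measure 115 mm over their backs; the gripper's body (75 mm by 178 mm) begins 61 mm behind the grasp point.
Start: joints at [1.306, 0.423, 1.63, -0, 1.089, -0.019], TCP at [152.051, 606.206, 241.675] pointing down, gripper open.
Joint ranges: [-3, 3], [-0.9, 2.11], [0.09, 2.58], [-1.31, 4.45], [0.11, 2.69], [-2.54, 2.54]. Speed limits (rad/s): [2.39, 2.39, 3.01, 3.14, 3.14, 3.14].

INTERFACE

Orientations are given as a rotation vector (axis times angle).
In Python, from workcell import status, optics, ctrl gives the robot as it stands. The module is installed in compiled form; this text tells all that it offers.
- The arm moves only by the shell command python3 -m inch 'ROWS'. ROWS is JSON, a list that holds one entry, the list of rows, each a list of 7 numbers: the shift along the tool's x, y, z in mm, then the turn, a rotation vector about the tool's x, y, z in rad, then the opening in per cent of the stroke, from 0 (shut) to 100 (fully open). A call has 1 to 20 rows; each row is the pose to reach, as a shift and turn from the pose commanded when the call began, along the tool's axes at that moment; what a row does not reach only later rows make up. A row lasts 1/10 s, in which the tool goes at most 50 mm and 8.59 degrees, less where a joint would pass 70% of its speed; a pose out of reach is approached as far as the arm can. A call with a gripper value outside its range is refused whole. The fingers move at their own pace and stop on an object; the grip force is fixed at half the most. Time passes only in rows, so rows that repeat a pose let the fingers close. It gives the time, the measured TCP pose, the force, the opening and the grip force at its end, in the units of the state.
- status.get_obs(): the state, without advancing time (a new reading comes with each control period).
- optics.get_image(name): name is "scene" or "top"; returns a dict with "frame" (400x640x3 uint8, red, green, blue), "fx", "fy", "cx", "cy" (pixels), "k1" (the pictures are not rectified: a ray, as slopes to the right and down, at radius r is drawn at 1 + k1 r^2 times it, then the intrinsics apply), "rvec" (rotation vector, rad) and "tvec" (3), from world to camera coordinates, as OpenCV has them. Camera axes: x right, y down, z forward; pixel columns grow to the right and rows downward; lengths in mm; the calibration is good to about 2 mm. A picture is of the moment at which its call begins. There is no depth.
- ctrl.close_job(): hands the job in; it is judged then, once.
The state is a dict: "t": time; "qpos": joint angles; "qvel": joint speeds; "joint_torque": joint torques, N m; "ee_pos": TCP position; "orientation": TCP orientation; "ft_force": force on the tool from outside, world axes, zero at the start; "moment": the same for the moment, N m; "width": finger opening in mm; "grasp_force": force on a finger pad.
Only numpy, scipy, OpenCV 4.12 (cv2) and the standard library are available. Lean on these libraries where they do the work, as an engineer would, in place of code of your own. Each camera call takes 0.05 s, during which the arm holds its last target. There are 200 camera calls.

## Working session

There is one attempt and no reset: what is moved stays moved. The work goes in short steps, Python scripts to look and compute and a shell command to move; the robot and the scene stay as the last step left them, time stands still between calls to the robot, and variables do not carry over. Pictures are saved under pics/ and viewed, at most 10 in all, crops included, and the job is handed in when it is done.

```bash
mkdir -p pics; python3 - <<'E'
from workcell import status, optics, ctrl
import cv2
for n in("scene","top"):
    d=optics.get_image(n); cv2.imwrite(f"pics/{n}0.png",d["frame"][:,:,::-1]); print({k:v for k,v in d.items() if k!="frame"})
print(status.get_obs(), ctrl.tcp_to_tips)
E
```

```text
{'fx': 504.1137490563239, 'fy': 504.1137490563239, 'cx': 327.858263084678, 'cy': 201.38284636611067, 'k1': -0.013933926443645047, 'rvec': array([ 2.00671807, -0.64319789,  0.34491406]), 'tvec': array([-519.38660852,  276.90041458, 1204.62761196])}
{'fx': 465.3612384933536, 'fy': 465.3612384933536, 'cx': 326.9301866117798, 'cy': 201.3672443807368, 'k1': -0.04585268732367878, 'rvec': array([ 2.39088548, -1.71987983,  0.20555938]), 'tvec': array([-217.77620071,  624.86862791, 1358.75175047])}
{'t': 0.1, 'qpos': array([ 1.30599189e+00,  4.23792032e-01,  1.63057329e+00, -4.43936358e-05,
        1.08859542e+00, -1.90357659e-02]), 'qvel': array([ 0.0023809 , -0.00408094, -0.00027002, -0.00108602, -0.00091551,
        0.00081649]), 'joint_torque': array([ 2.96130975e-05, -5.45614922e+01, -2.74324733e+01,  6.44678785e-02,
        1.88692147e-02, -5.18929437e-05]), 'ee_pos': array([151.95178419, 605.77547355, 240.97799718]), 'orientation': array([-3.85030486e-01, -3.11775241e+00,  2.13602267e-03]), 'ft_force': array([ 0.5407605 , -0.37770614, -0.40660767]), 'moment': array([ 0.03189426, -0.01669755,  0.00666015]), 'grasp_force': 0.0, 'width': 87.99726578356069} 19.0
```

View pics/scene0.png

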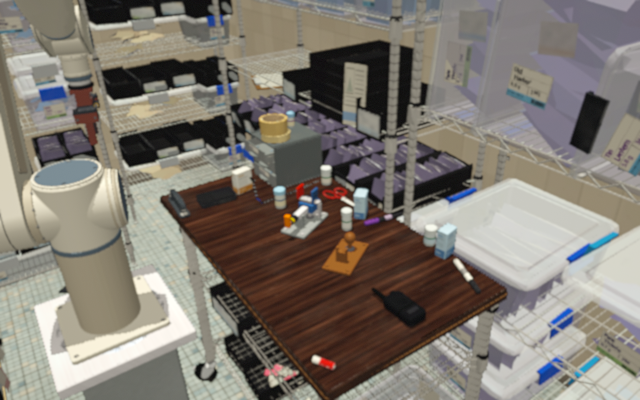

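View pics/top0.png

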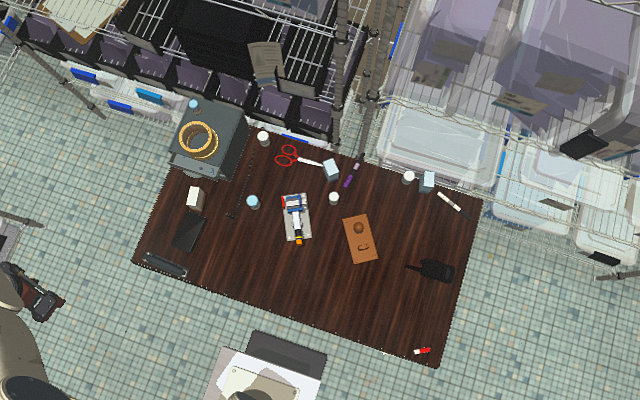

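The top picture shows the blue coupler near (295,212) with its orange grip near (299,241). In the scene picture it is near (305,215). The brown stand at (360,240) is the decoy. I'll enlarge both.

```bash
cat > h.py <<'E'
import numpy as np, cv2
from workcell import status, optics
from scipy.spatial.transform import Rotation as R
def crop(n,x0,y0,x1,y1,s,f,im=None):
    d=optics.get_image(n); c=d["frame"][y0:y1,x0:x1,::-1]
    cv2.imwrite(f,cv2.resize(c,None,fx=s,fy=s,interpolation=cv2.INTER_CUBIC)); return d
def dist(d): return np.array([d["k1"],0,0,0.]),np.array([[d["fx"],0,d["cx"]],[0,d["fy"],d["cy"]],[0,0,1]])
def proj(d,p):
    k,K=dist(d); return cv2.projectPoints(np.array(p,float).reshape(-1,1,3),d["rvec"],d["tvec"],K,k)[0][:,0]
def back(d,uv,z):
    k,K=dist(d); n=cv2.undistortPoints(np.array(uv,float).reshape(-1,1,2),K,k)[:,0]
    M=cv2.Rodrigues(d["rvec"])[0]; c=-M.T@d["tvec"]; r=np.c_[n,np.ones(len(n))]@M
    return c+r*((np.array(z)-c[2])/r[:,2])[:,None]
E
python3 - <<'E'
from h import *
a=optics.get_image("scene")["frame"];b=optics.get_image("top")["frame"]
cv2.imwrite("pics/c0.png",np.hstack([cv2.resize(x[:,:,::-1],(400,600),interpolation=cv2.INTER_CUBIC) for x in(a[175:250,275:325],b[180:255,272:322])]))
E
```

```text
(no output)
```

View pics/c0.png

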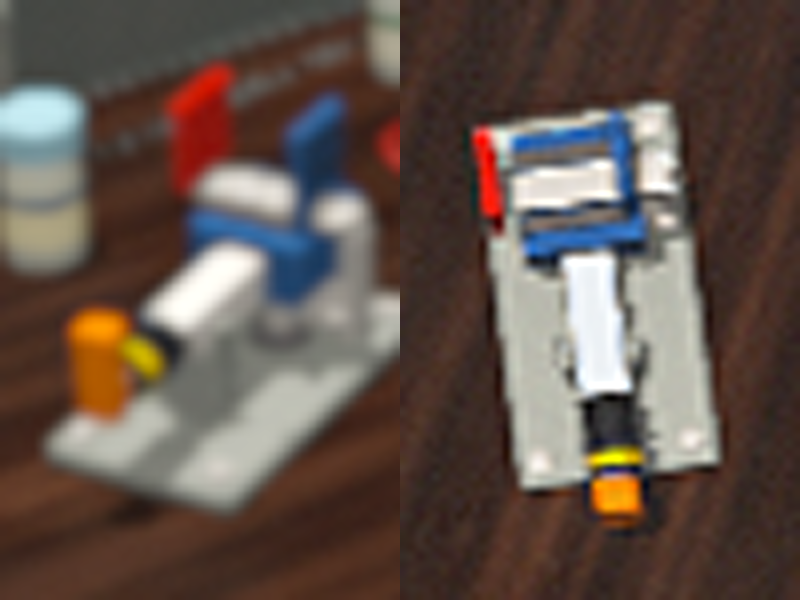

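```bash
cat > fit.py <<'E'
from h import *
from scipy.optimize import least_squares
T=optics.get_image("top");S=optics.get_image("scene")
pt=[((-105,40,10),(287,241.25)),((-105,-40,10),(311.75,237.9)),((45,-40,10),(306,192.5)),((-123,0,82),(298.9,241.6)),((17,34,112),(281.4,196.))]
ps=[((-105,40,10),(280.6,231)),((-105,-40,10),(303.75,238.5)),((-123,0,82),(287.25,215.2)),((-17,34,112),(296.25,187.5)),((17,31,112),(303.7,183.5))]
def f(p,full=0):
    r=R.from_euler("z",p[2]); o=[]
    for d,l in((T,pt),(S,ps)):
        P=r.apply([a for a,_ in l])+[p[0],p[1],0]; o.append(proj(d,P)-np.array([b for _,b in l]))
    return np.vstack(o) if full else np.vstack(o).ravel()
g=back(T,[(296,205)],[68])[0]; g2=back(T,[(299,241)],[72])[0]
yaw=np.arctan2(*(g-g2)[[1,0]])
s=least_squares(f,[g[0],g[1],yaw],x_scale=[10,10,.1],loss="soft_l1")
print(s.x,f(s.x,1).round(1)); x,y,w=s.x
r=R.from_euler("z",w)
print("grip",r.apply([-123,0,72])+[x,y,0],"sq",r.apply([0,0,100])+[x,y,0])
for n,d,uv,z in [("vialcream",T,(253,201),65),("vial",T,(334,197),66)]: print(n,back(d,[uv],[z]))
o=status.get_obs(); print(R.from_rotvec(o["orientation"]).as_matrix().round(3), o["ee_pos"])
E
python3 fit.py
```

```text
[6.25433756e+02 8.56070868e+01 4.57850000e-01] [[ 0.1 -0. ]
 [ 0.5 -0. ]
 [ 0.3 -0.1]
 [ 0.2  0.2]
 [ 0.3 -0.1]
 [ 0.  -1. ]
 [-0.2 -1.7]
 [-0.2  0.1]
 [-0.1  0.3]
 [-0.8 -0.1]]
grip [515.1021518   31.23855673  72.        ] sq [625.43375624  85.60708681 100.        ]
vialcream [[591.86114365 210.64343771  65.        ]]
vial [[683.69245779 -23.55363046  66.        ]]
[[-0.97   0.243 -0.   ]
 [ 0.243  0.97  -0.001]
 [-0.    -0.001 -1.   ]] [152.02570136 606.0371688  241.3971762 ]
```

The fit agrees with the picked points to about 1 px, with one at 1.7 px. I'll work out the tool-frame shift next.

```bash
cat >> h.py <<'E'
def go(p,w):
    o=status.get_obs(); M=R.from_rotvec(o["orientation"])
    D=R.from_matrix(np.array([[np.sin(w),-np.sin(w+np.pi/2)*-1*0,0],[0,0,0],[0,0,0]])) if 0 else None
    ty=np.array([-np.sin(w),np.cos(w),0]); tz=np.array([0,0,-1.]); tx=np.cross(ty,tz)
    T=R.from_matrix(np.c_[tx,ty,tz])
    print("shift",M.inv().apply(np.array(p)-o["ee_pos"]).round(2),"turn",(M.inv()*T).as_rotvec().round(4),"t",o["t"],"f",o["ft_force"].round(1),"w",o["width"],o["grasp_force"])
E
sed -i '/D=R.from_matrix/d' h.py
python3 -c "
from h import *
go([515.1,31.2,150],.458)"
```

```text
shift [-492.03 -469.16   91.66] turn [-5.000e-04 -2.000e-04 -7.038e-01] t 0.3 f [ 0.4 -0.5  0.1] w 87.62200157134936 0.0
```

```bash
python3 -m inch '[[[-492,-469,92,0,0,-0.704,60],[-492,-469,92,0,0,-0.704,60],[-492,-469,92,0,0,-0.704,60],[-492,-469,92,0,0,-0.704,60],[-492,-469,92,0,0,-0.704,60],[-492,-469,92,0,0,-0.704,60],[-492,-469,92,0,0,-0.704,60],[-492,-469,92,0,0,-0.704,60],[-492,-469,92,0,0,-0.704,60],[-492,-469,92,0,0,-0.704,60],[-492,-469,92,0,0,-0.704,60],[-492,-469,92,0,0,-0.704,60],[-492,-469,92,0,0,-0.704,60],[-492,-469,92,0,0,-0.704,60],[-492,-469,92,0,0,-0.704,60],[-492,-469,92,0,0,-0.704,60],[-492,-469,92,0,0,-0.704,60],[-492,-469,92,0,0,-0.704,60],[-492,-469,92,0,0,-0.704,60],[-492,-469,92,0,0,-0.704,60]]]'; python3 - <<'E'
from h import *
go([515.1,31.2,74],.458); print(status.get_obs()["qpos"])
a=optics.get_image("scene")["frame"];b=optics.get_image("top")["frame"]
cv2.imwrite("pics/c1.png",np.hstack([cv2.resize(x[:,:,::-1],(400,600),interpolation=cv2.INTER_CUBIC) for x in(a[150:255,260:330],b[160:265,265:335])]))
E
```

```text
t: 2.3
ee_pos: [514.9, 32.3, 149.9]
orientation: [-0.716, 3.059, -0.0]
ft_force: [0.0, -0.1, -0.2]
width: 52.8
grasp_force: 0.0
shift [ 0.38 -1.08 75.92] turn [-0.0001  0.0002  0.0016] t 2.3 f [ 0.  -0.1 -0.2] w 52.81647888062144 0.0
[ 3.96568099e-02  3.98397679e-01  1.93443511e+00 -2.66568910e-05
  8.08479006e-01 -1.99069733e+00]
```

View pics/c1.png

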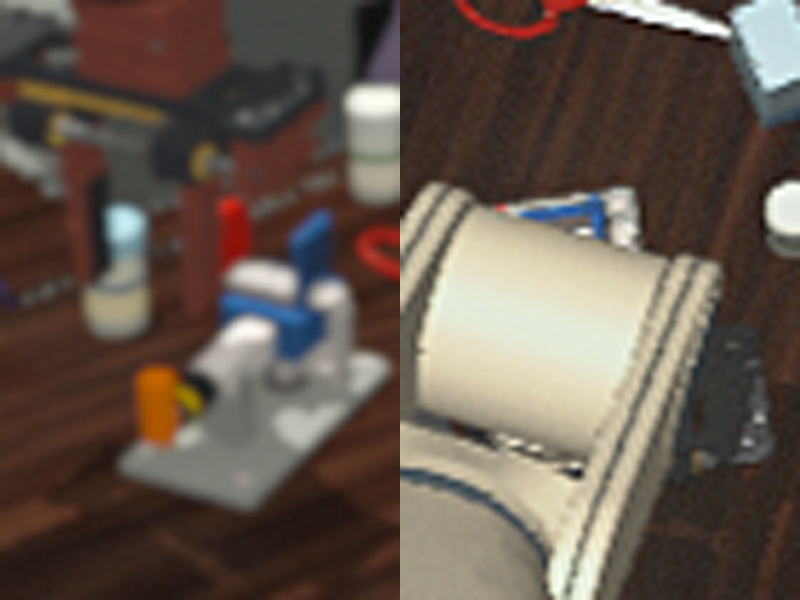

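The gripper is in the scene crop with its fingertips near (200,310) and (95,275). The orange grip is at (157,400). I'll check that these fingertips project where the tool pose says.

```bash
python3 - <<'E'
from h import *
o=status.get_obs(); M=R.from_rotvec(o["orientation"]); d=optics.get_image("scene")
P=o["ee_pos"]+M.apply([[0,26,19],[0,-26,19],[0,0,0]]); print(P.round(0)); q=proj(d,P); print(((q-[260,150])*[400/70,600/105]).round(0))
E
```

```text
[[504.  55. 131.]
 [527.   9. 131.]
 [515.  32. 150.]]
[[104. 276.]
 [193. 299.]
 [145. 254.]]
```

The projection is consistent with the picture, so I'll descend, then close.

```bash
python3 -m inch '[[[0.4,-1,40,0,0,0.0016,60],[0.4,-1,70,0,0,0.0016,50],[0.4,-1,76,0,0,0.0016,40],[0.4,-1,76,0,0,0.0016,35]]]'; python3 - <<'E'
from h import *
go([515.1,31.2,74],.458)
crop("scene",265,190,325,250,10,"pics/c2.png")
E
```

```text
t: 2.85
ee_pos: [514.6, 30.5, 73.0]
orientation: [0.711, -3.058, -0.001]
ft_force: [-0.4, 1.0, 0.1]
width: 32.5
grasp_force: 0.0
shift [-0.76  0.37 -0.98] turn [ 0.0009 -0.0021 -0.0013] t 2.85 f [-0.4  1.   0.1] w 32.49348293379816 0.0
```

View pics/c2.png

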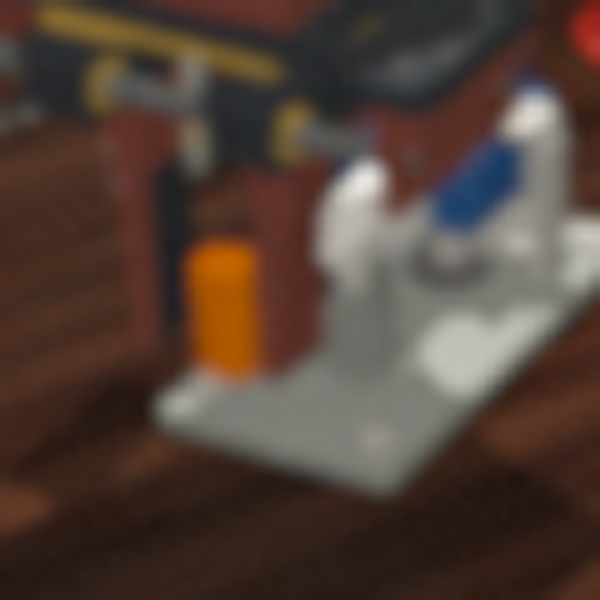

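The orange grip, from (225,240) to (225,380), sits between the two fingers. I'll close on it.

```bash
python3 -m inch '[[[0,0,0,0,0,0,0],[0,0,0,0,0,0,0],[0,0,0,0,0,0,0],[0,0,0,0,0,0,0],[0,0,0,0,0,0,0],[0,0,0,0,0,0,0]]]'; python3 -c "
from h import *
go([515.1,31.2,74],.458);print(status.get_obs()['orientation'])"
```

```text
t: 3.5
ee_pos: [515.8, 30.7, 74.3]
orientation: [-0.711, 3.059, -0.0]
ft_force: [-0.9, 2.0, 5.9]
width: 15.5
grasp_force: 30.0
shift [0.36 0.79 0.3 ] turn [-0.0004  0.0013 -0.0013] t 3.5 f [-0.9  2.   5.9] w 15.487491681140119 29.999498426914215
[-7.10810152e-01  3.05874460e+00 -1.72541943e-04]
```

```bash
python3 -m inch '[[[4,0,0,0,0,0,0],[8,0,0,0,0,0,0],[12,0,0,0,0,0,0],[16,0,0,0,0,0,0],[20,0,0,0,0,0,0],[24,0,0,0,0,0,0],[27,0,0,0,0,0,0],[29,0,0,0,0,0,0],[31,0,0,0,0,0,0],[31,0,0,0,0,0,0]]]'; python3 - <<'E'
from h import *
go([515.1,31.2,74],.458)
crop("scene",255,190,325,250,10,"pics/c3.png")
E
```

```text
t: 4.5
ee_pos: [489.6, 17.0, 74.3]
orientation: [-0.709, 3.055, -0.001]
ft_force: [6.6, 5.9, -0.0]
width: 15.9
grasp_force: 30.0
shift [-29.16   1.49   0.44] turn [-0.0019  0.0048 -0.0017] t 4.5 f [ 6.6  5.9 -0. ] w 15.937072704677403 29.992854595184326
```

View pics/c3.png

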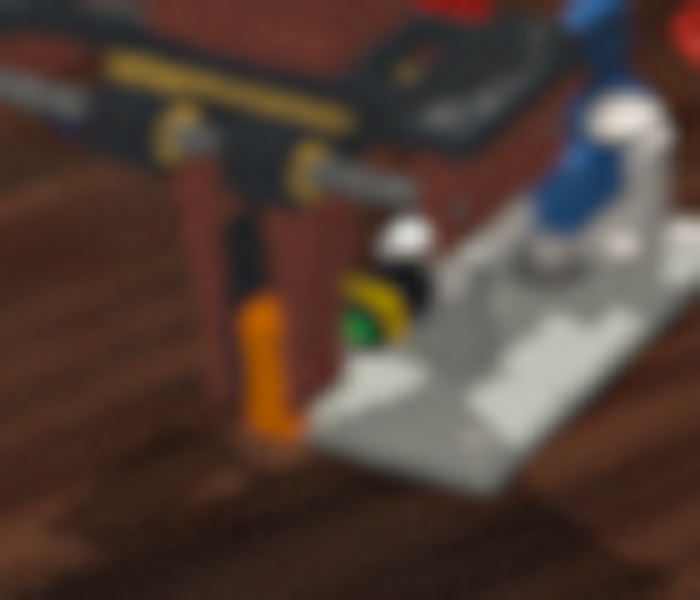

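The green ring shows at (360,325) and no red is visible. The force along the pull is about 8.5 N, which puts the slide near 29 mm. I'll hold for a second, then return it home.

```bash
python3 -m inch '[[[1,0,0,0,0,0,0],[1,0,0,0,0,0,0],[1,0,0,0,0,0,0],[1,0,0,0,0,0,0],[1,0,0,0,0,0,0],[1,0,0,0,0,0,0],[1,0,0,0,0,0,0],[1,0,0,0,0,0,0],[1,0,0,0,0,0,0],[1,0,0,0,0,0,0],[1,0,0,0,0,0,0]]]'; python3 -m inch '[[[-4,0,0,0,0,0,0],[-8,0,0,0,0,0,0],[-12,0,0,0,0,0,0],[-16,0,0,0,0,0,0],[-20,0,0,0,0,0,0],[-24,0,0,0,0,0,0],[-28,0,0,0,0,0,0],[-31,0,0,0,0,0,0],[-32,0,0,0,0,0,0],[-32,0,0,0,0,0,10],[-32,0,0,0,0,0,30],[-32,0,0,0,0,0,45],[-32,0,0,0,0,0,45],[-32,0,0,0,0,0,45]]]'; python3 -c "
from h import *
go([515.1,31.2,150],.458)"
```

```text
t: 5.65
ee_pos: [488.9, 16.7, 74.3]
orientation: [-0.71, 3.055, -0.001]
ft_force: [6.7, 4.9, 0.7]
width: 16.2
grasp_force: 30.0
t: 7.05
ee_pos: [514.8, 30.4, 73.4]
orientation: [0.711, -3.059, -0.0]
ft_force: [-1.3, -0.7, -0.4]
width: 38.9
grasp_force: 0.0
shift [ -0.57   0.65 -76.63] turn [ 0.0003 -0.0009 -0.0015] t 7.05 f [-1.3 -0.7 -0.4] w 38.89469533549218 0.0
```

```bash
python3 -m inch '[[[0,0,-40,0,0,0,60],[0,0,-86,0,0,0,100],[-40,0,-96,0,0,0,100],[-80,0,-96,0,0,0,100],[-119,0,-96,0,0,0,100],[-119,0,-96,0,0,0,100],[-119,0,-96,0,0,0,100]]]'; python3 - <<'E'
from h import *
w=.458
go([625.4-4*np.cos(w),85.6-4*np.sin(w),101],w)
crop("scene",265,175,325,245,8.5,"pics/c4.png")
E
```

```text
t: 7.75
ee_pos: [621.6, 83.1, 168.9]
orientation: [0.712, -3.058, -0.0]
ft_force: [0.0, 0.5, -0.5]
width: 87.0
grasp_force: 0.0
shift [-0.63  0.51 67.9 ] turn [ 0.0004 -0.0015 -0.0007] t 7.75 f [ 0.   0.5 -0.5] w 86.96166101736603 0.0
```

View pics/c4.png

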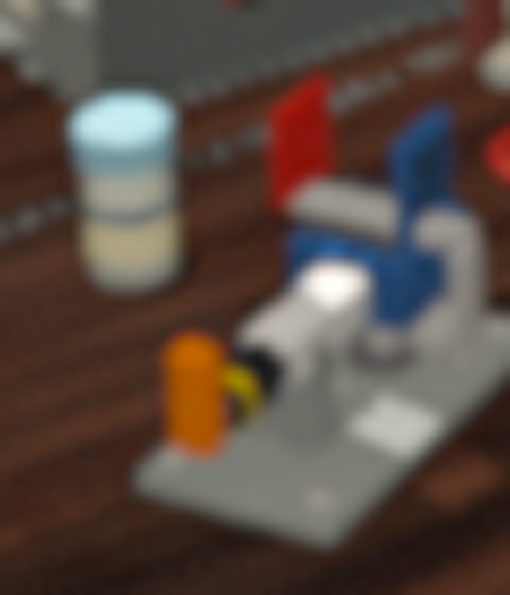

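The gauge is home: the orange grip at (195,390) is against the sleeve and no green shows. I'll descend over the grips and squeeze.

```bash
python3 -m inch '[[[-0.6,0.5,30,0,0,0,100],[-0.6,0.5,55,0,0,0,100],[-0.6,0.5,68,0,0,0,100],[-0.6,0.5,68,0,0,0,100],[-0.6,0.5,68,0,0,0,100]]]'; python3 - <<'E'
from h import *
w=.458
go([625.4-4*np.cos(w),85.6-4*np.sin(w),101],w)
crop("scene",265,165,335,245,7,"pics/c5.png")
E
```

```text
t: 8.3
ee_pos: [622.2, 83.4, 102.2]
orientation: [0.711, -3.06, 0.0]
ft_force: [0.5, -0.2, 0.1]
width: 87.8
grasp_force: 0.0
shift [0.18 0.59 1.16] turn [-0.     -0.0001 -0.0017] t 8.3 f [ 0.5 -0.2  0.1] w 87.83347139626046 0.0
```

View pics/c5.png

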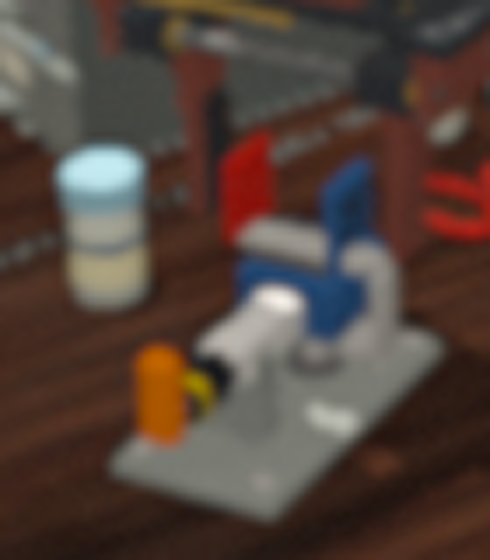

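The left finger (near (205,160)) and the right finger (near (405,200)) straddle the red and blue plates. I'll squeeze.

```bash
python3 -m inch '[[[0,0.6,1,0,0,0,70],[0,0.6,1,0,0,0,60],[0,0.6,1,0,0,0,50],[0,0.6,1,0,0,0,40],[0,0.6,1,0,0,0,30],[0,0.6,1,0,0,0,20],[0,0.6,1,0,0,0,20],[0,0.6,1,0,0,0,20],[0,0.6,1,0,0,0,20],[0,0.6,1,0,0,0,20]]]'
```

```text
t: 9.35
ee_pos: [622.8, 84.1, 101.4]
orientation: [-0.711, 3.059, -0.001]
ft_force: [-0.8, 0.7, 5.7]
width: 44.0
grasp_force: 29.7
```

The opening is 44.0 mm, so the latch is fully squeezed. I'll lift now.

```bash
python3 -m inch '[[[0,0,-3,0,0,0,20],[0,0,-8,0,0,0,20],[0,0,-14,0,0,0,20],[0,0,-20,0,0,0,20],[0,0,-27,0,0,0,20],[0,0,-34,0,0,0,20],[0,0,-41,0,0,0,20],[0,0,-48,0,0,0,20],[0,0,-55,0,0,0,20],[0,0,-62,0,0,0,20],[0,0,-69,0,0,0,20],[0,0,-75,0,0,0,20],[0,0,-79,0,0,0,20],[0,0,-82,0,0,0,20],[0,0,-82,0,0,0,20],[0,0,-82,0,0,0,20],[0,0,-82,0,0,0,20],[0,0,-82,0,0,0,20],[0,0,-82,0,0,0,20],[0,0,-82,0,0,0,20]]]'; python3 - <<'E'
from h import *
crop("scene",255,135,335,245,5.4,"pics/c6.png")
E
```

```text
t: 11.35
ee_pos: [622.0, 84.2, 182.5]
orientation: [0.711, -3.06, -0.0]
ft_force: [-0.3, 0.3, -2.7]
width: 43.8
grasp_force: 29.6
```

View pics/c6.png

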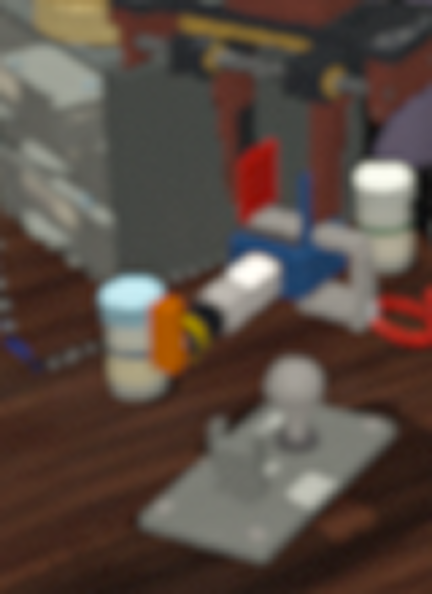

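The coupler hangs level above the ball (ball at (295,385), housing at (290,265)). The gauge is home and nothing touches the stand.

```bash
python3 -c "
from workcell import ctrl
print(ctrl.close_job())"
```

```text
the job is handed in; nothing more can be done
None
```

The job is handed in, with no verdict shown: the gauge was drawn about 30 mm (green out, no red seen), held for about a second and returned home, then the latch was squeezed fully (44 mm) and the coupler lifted about 8 cm, held level and still above the ball.

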